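Lock the idler carriage and hold the belt tensioner back

ROBOT

A 6-joint arm with a two-finger parallel gripper is mounted at the origin on a cart in front of the work surface, level with it; the furniture and walls round the work are solid. World frame = base frame: x ahead of the robot, y to its left, z up, the work surface at z = 0. Lengths are in m, angles in rad, forces in N, time in s.
With the tool pointing down it reaches from about 0.225 to 0.875 m from the base axis. Payload 3.4 kg.
Tool frame: the origin (TCP) lies at the very end of the fingers, on their centre line; the grasp point (between the pads) lies 19 mm behind it; z points along the fingers, y is the line along which they close (so a half turn about z gives the same grasp; the last joint's range is limited). The gripper opens to 85 mm and grips with 20 to 120 N. Pads are 22 mm wide; open, the fingers measure 114 mm over their backs; the gripper's body (76 mm by 85 mm) begins 54 mm behind the grasp point. The pads swing forward as they close: fully open they stand 13 mm farther back than shut.
Start: joints at [1.008, 0.276, 1.505, -0, 1.361, -0.121], TCP at [0.246, 0.52, 0.231] pointing down, gripper open.
Joint ranges: [-2.89, 2.89], [-0.75, 2.08], [0.22, 2.7], [-1.18, 4.32], [0.11, 2.71], [-2.7, 2.7]. Speed limits (rad/s): [2.57, 2.57, 3.14, 3.14, 3.14, 3.14].

INTERFACE

Orientations are given as a unit quaternion [w, x, y, z].
In Python, from rig import manip, get_image, camera_info gives the robot as it stands. The module is installed in compiled form; this text tells all that it offers.
- The arm moves only by the shell command python3 -m crank 'ROWS' [FORCE]. ROWS is a JSON object of lists of equal length, an entry for each row: "translation": the shift along the tool's x, y, z in mm, a list of three; "roll": the turn about the tool's z in rad; "fingers": the opening, from 0 (shut) to 1 (fully open). A call has 1 to 8 rows; each row shifts and turns the commanded pose from where the row before left it, along the tool's axes as they then stand; what a row does not reach is not made up. A row lasts 1/10 s, in which the tool goes at most 50 mm and 8.59 degrees, less where a joint would pass 70% of its speed; a pose out of reach is approached as far as the arm can. A call is refused whole if a number of a shift passes 50 or a number of a turn 0.15, either way. A call with a gripper value outside its range is refused whole. The fingers move at their own pace and stop on an object; FORCE is the grip in N (left out, the last holds). Time passes only in rows, so rows that do not move let the fingers close. It gives the time, the measured TCP pose, the force, the opening and the grip force at its end, in the units of the state.
- manip.get_state(): the state, without advancing time (a new reading comes with each control period).
- get_image(name): name is "side" or "top" or "wrist"; returns the picture (420x560x3 uint8, blue, green, red); there is no depth.
- camera_info(name): a dict with "mtx" (3x3 intrinsics, pixels), "rvec" (rotation vector, rad) and "tvec" (3), from world to camera coordinates, as OpenCV has them. Camera axes: x right, y down, z forward; pixel columns grow to the right and rows downward; lengths in m; the calibration is good to about 2 mm. A picture is of the moment at which its call begins: read the wrist's pose just before it. camera_info takes no time and is no camera call; for the wrist camera it gives the pose at the moment of the call.
- manip.sign_off(): hands the job in; it is judged then, once.
The state is a dict: "clock": time; "qpos": joint angles; "qd": joint speeds; "effort": joint torques, N m; "position": TCP position; "ee_rot": TCP orientation; "contact_force": force on the tool from outside, world axes, zero at the start; "moment": the same for the moment, N m; "width": finger opening in m; "gripper_force": force on a finger pad.
Only numpy, scipy, OpenCV 4.12 (cv2) and the standard library are available. Lean on these libraries where they do the work, as an engineer would, in place of code of your own. Each camera call takes 0.05 s, during which the arm holds its last target. There are 200 camera calls.

TASK

Get the small belt drive on the bench ready for its belt: push the aluminium idler carriage fully home along its rails, then turn the yellow lock lever clockwise as far as it goes, so that its tongue lies across behind the carriage. Then push the red tensioner arm back against its spring by its roller, past the click of the brass ratchet pawl and clearly farther so that it does not rest on the pawl, and finish while still holding it there with the gripper. Leave the loose tools and parts on and around the plate where they lie.

Things in the scene. Friction and masses are not known exactly. Their poses are not given: they have to be found in the camera images.
- drive_plate: fixed grey base plate of the belt drive, 260 (x) x 350 (y) x 12 mm thick, lying on the bench; origin at the centre of its underside; its x points away from the robot, its y to the left, z up (turned with the plate). All directions below are the plate's. It also carries a fixed pulley of 52 mm diameter, its shaft end 46 mm above the bench, centred at plate x +88, y +20 mm
- carriage (a joint): travel of the idler carriage along plate +x in m: 0 to 0.050 = fully home against its stop (starts between 0 and 0.018); friction about 1.5 N, no spring
- carriage_push (a point): centre of the carriage's near (-x) upright face, where it is pushed toward +x; 28 mm above the bench, moves with the carriage. The carriage is an aluminium block 56 (x) x 50 (y) mm, from 13 to 41 mm above the bench, with a small black idler pulley on top, up to 64 mm
- lock_lever (a joint): angle of the yellow bell-crank lock lever in rad, clockwise seen from above: 0 to 1.87 = fully turned, locked (starts between 0 and 0.3); light friction, about 1 N at the knob, no spring, stays where it is left. The tongue is 90 degrees clockwise from the handle. At 1.87 its tongue points to +y, across the rails just behind the home carriage's near face, and its handle points to -x. The tongue is stopped by the carriage if that is not home
- lock_knob (a point): centre of the upright black knob at the end of the lever's handle: a cylinder of 20 mm diameter, from 24 to 62 mm above the bench, centre 46 mm above the bench; it moves on a circle of 58 mm radius about lock_pivot, and points from the pivot to -y at 0.3 rad and to -x at 1.87 rad. The yellow bar under the knob is 14 mm wide, its top 27 mm above the bench
- lock_pivot (a point): on the lever's upright hinge axis, 32 mm above the bench
- tensioner (a joint): angle of the red tensioner arm in rad, clockwise seen from above (the roller moves toward plate -y): 0 = sprung out at rest, 0.85 = end stop. The spring resists all along: about 4 N at the roller at the start, 8 N at 0.6 rad, 10 N at the end stop. From about 0.05 rad the pawl rides up the ratchet tooth (some 2 N more), and between 0.38 and 0.50 rad it drops in behind it; let go after that, the arm comes back only onto the pawl, to between 0.48 and 0.53 rad
- tensioner_arm: the red tensioner arm with its ratchet disc, black spring hub and grey roller; origin on its pivot axis, at the plate's top
- roller (a point): centre of the upright grey roller at the arm's end: 36 mm diameter, from 38 to 69 mm above the bench (bolt head to 74), centre 54 mm above the bench, on a circle of 110 mm radius about tensioner_pivot. Seen from the pivot it lies 0.35 rad to the +y side of +x at joint 0. Push it from its +y side, which is free, or pinch it. The red arm below it is 22 mm wide and lies 28 to 38 mm above the bench
- tensioner_pivot (a point): on the tensioner arm's upright hinge axis, 42 mm above the bench
- pawl (a joint): travel in m of the brass pawl that slides toward +y, away from the pivot, against a light spring: 0 = in (at rest, also after the click), about 0.007 = on top of the tooth. It lies on the +y side of the tensioner's hub and reaches 38 mm above the bench
- hex_key: bystander: small grey hex key, 84 mm, lying on the far right part of the plate
- bolt: bystander: grey hexagon bolt, 38 mm, lying on the plate's near edge, to the right of its middle
- cradle_half: bystander: light metal bearing cradle half, 66 x 65 x 11 mm, on the bench right of the plate
- bush: bystander: brass bush lying on its side, 52 x 94 x 52 mm, on the bench right of the plate, beyond the heap of old bolts

How it is judged:
On the way, in this order (a step that is already met when the one before it is completed fails the run):
1. the carriage is fully home, with the lever not yet turned (value of joint carriage above 0.046 m and value of joint lock_lever below 1.2 rad), for 0.2 s.
2. the lever is turned to its end, behind the home carriage (value of joint carriage above 0.046 m and value of joint lock_lever above 1.75 rad), for 0.2 s.
3. the pawl rides up on the ratchet tooth (value of joint pawl above 0.004 m).
4. the tensioner arm is past the click and the pawl has dropped in (value of joint tensioner above 0.54 rad and value of joint pawl below 0.002 m), for 0.2 s.
At the end, for the whole second after the job is handed in: The carriage is home (over 46 of 50 mm) and the lock lever turned (over 1.75 of 1.87 rad); the pawl has clicked in (under 2 mm) and the robot still holds the tensioner arm at over 0.58 rad, steady, beyond the 0.48 to 0.53 rad where the pawl alone would hold it, with over 4 N of contact (all of step 2 and value of joint tensioner above 0.58 rad and value of joint pawl below 0.002 m and velocity of joint tensioner between -0.2 and 0.2 rad/s and contact force between any of the fingers, the arm and tensioner_arm above 4 N); the arm keeps its last pose, push and grip.
It fails at once if a loose tool or part was shifted more than 30 mm (distance of any of hex_key, bolt, cradle_half, bush from where it was at the start of the episode above 0.03 m).
It also fails if it takes over 61 s, if anything falls off the work surface, if the arm or the gripper's body presses on something with over 40 N, if the wrist force passes 120 N, or if a joint passes its speed limit or range.

## Working session

There is one attempt and no reset: what is moved stays moved. The work goes in short steps, Python scripts to look and compute and a shell command to move; the robot and the scene stay as the last step left them, time stands still between calls to the robot, and variables do not carry over. Pictures are saved under pics/ and viewed, at most 10 in all, crops included, and the job is handed in when it is done.

```bash
mkdir -p pics; python3 - <<'E'
from rig import manip,get_image,camera_info
import cv2
for n in("top","side"):
    cv2.imwrite(f"pics/{n}0.png",get_image(n)); c=camera_info(n); print(n,c)
s=manip.get_state();print(s)
E
```

```text
top {'mtx': array([[422.95857493,   0.        , 270.99318485],
       [  0.        , 422.95857493, 210.79637699],
       [  0.        ,   0.        ,   1.        ]]), 'rvec': array([ 2.1534232 , -2.1496096 ,  0.14567978]), 'tvec': array([-0.00751638,  0.59824461,  0.95149263])}
side {'mtx': array([[415.25888264,   0.        , 282.54260833],
       [  0.        , 415.25888264, 212.09229763],
       [  0.        ,   0.        ,   1.        ]]), 'rvec': array([ 2.21025373, -0.28315338,  0.12830792]), 'tvec': array([-0.58026863,  0.15832481,  0.85197913])}
{'clock': 0.1, 'qpos': array([ 1.00797065e+00,  2.76534884e-01,  1.50599569e+00, -1.44827397e-05,
        1.36071259e+00, -1.21004128e-01]), 'qd': array([-0.00151862, -0.00190947, -0.00077406,  0.00190067, -0.00053318,
       -0.00044298]), 'effort': array([ 2.88052877e-03, -4.17698479e+01, -2.46405530e+01, -1.79201024e-04,
        5.76845807e-03, -1.88071681e-05]), 'position': array([0.24562171, 0.51937957, 0.23052875]), 'ee_rot': array([-2.70030539e-04,  2.19116803e-01,  9.75698286e-01, -7.79859750e-04]), 'contact_force': array([ 0.301079  , -0.8120838 , -0.69896883]), 'moment': array([-0.01346273,  0.00053171,  0.03735144]), 'gripper_force': 0.0, 'width': 0.08534921147234037}
```

View pics/top0.png

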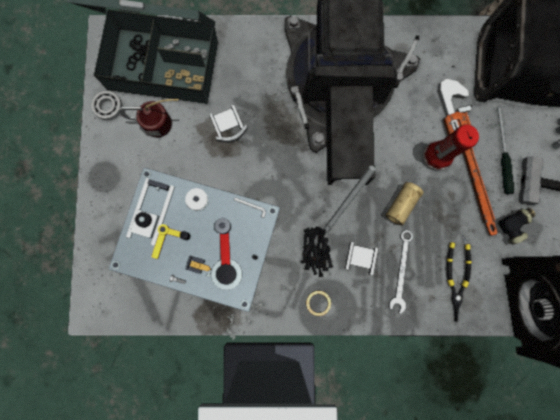

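View pics/side0.png

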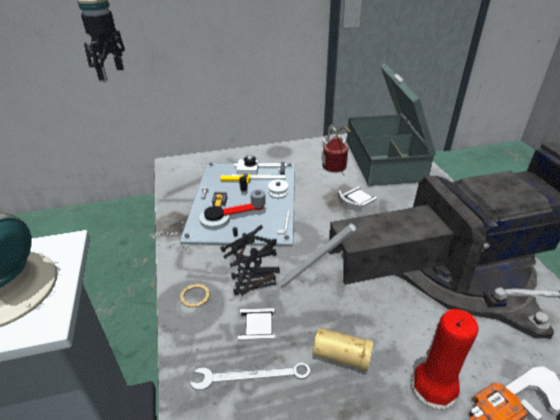

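The top view shows the plate with corners at about (147,170), (279,208), (248,310) and (112,268). The carriage is near (145,222), the lever pivot at (162,229) with its knob at (185,236), the roller at (222,226) and the tensioner hub at (227,274). The side view agrees with this.

```bash
cat > h.py <<'E'
import numpy as np,cv2
from rig import manip,get_image,camera_info
def ray(c,px,z):
    R=cv2.Rodrigues(c["rvec"])[0];t=c["tvec"]
    d=R.T@np.linalg.inv(c["mtx"])@np.array([px[0],px[1],1.]);o=-R.T@t
    return o+d*(z-o[2])/d[2]
def proj(c,p): return cv2.projectPoints(np.array(p,float).reshape(-1,3),c["rvec"],c["tvec"],c["mtx"],None)[0].reshape(-1,2)
def tool(dw):  # world vector (m) -> tool mm
    w,x,y,z=manip.get_state()["ee_rot"]
    from scipy.spatial.transform import Rotation as Ro
    return np.round(Ro.from_quat([x,y,z,w]).inv().apply(dw)*1000,1)
def tcp():
    from scipy.spatial.transform import Rotation as Ro
    s=manip.get_state();w,x,y,z=s["ee_rot"];return s["position"],Ro.from_quat([x,y,z,w]).as_matrix(),s
E
python3 - <<'E'
from h import *
c=camera_info("top")
P=[ray(c,p,.012) for p in[(147,170),(279,208),(248,310),(112,268)]]
print(np.round(P,3)); cen=np.mean(P,0)
ex=(P[0]+P[1]-P[2]-P[3]);ey=P[0]+P[3]-P[1]-P[2];print(cen,np.arctan2(ex[1],ex[0]),np.arctan2(-ey[0],ey[1]),np.linalg.norm(ex)/2,np.linalg.norm(ey)/2)
for n,p,z in[("pivL",(162,229),.032),("knob",(185,236),.062),("roller",(222,226),.074),("hub",(227,274),.05),("car",(145,220),.064),("pulley",(196,198),.046)]: print(n,ray(c,p,z))
p,R,s=tcp();print(R);
w=camera_info("wrist");Rw=cv2.Rodrigues(w["rvec"])[0];print("cam rel tool",R.T@(-Rw.T@w["tvec"]-p),"\n",Rw@R)
print(tool(cen+[0,0,.0]-p))
E
```

```text
[[ 0.702  0.297  0.012]
 [ 0.609 -0.026  0.012]
 [ 0.368  0.047  0.012]
 [ 0.465  0.37   0.012]]
[0.53594802 0.17201269 0.012     ] -0.29570903687158867 -0.2861964583147624 0.2501948405104738 0.3365946927403921
pivL [0.55574859 0.24977706 0.032     ]
knob [0.53710552 0.18911014 0.062     ]
roller [0.55891481 0.10392469 0.074     ]
hub [0.4515914  0.09342941 0.05      ]
car [0.57334658 0.28105359 0.064     ]
pulley [0.62743136 0.16920364 0.046     ]
[[-9.03975507e-01  4.27583358e-01 -8.68697420e-04]
 [ 4.27584200e-01  9.03974437e-01 -1.40347919e-03]
 [ 1.85175917e-04 -1.64015210e-03 -9.99998638e-01]]
cam rel tool [ 6.93284318e-02 -3.00554099e-05 -1.43317225e-01] 
 [[ 1.53006263e-04  9.99999985e-01  7.88623319e-05]
 [-9.62307284e-01  1.68686795e-04 -2.71964450e-01]
 [-2.71964459e-01 -3.42775321e-05  9.62307296e-01]]
[-411.  -189.5  218.8]
```

```bash
python3 -m crank '{"translation":[[-40,-21,-8],[-40,-21,-8],[-40,-21,-8],[-40,-21,-8],[-40,-21,-8],[-40,-21,-8],[-40,-21,-8],[-40,-21,-8]],"roll":[0,0,0,0,0,0,0,0],"fingers":[0,0,0,0,0,0,0,0]}' 60
python3 -m crank '{"translation":[[-30,-22,0],[0,0,0],[0,0,0],[0,0,0]],"roll":[0,-0.1,-0.05,0],"fingers":[0,0,0,0]}'
python3 - <<'E'
from h import *
p,R,s=tcp();print(p,R,s["clock"],s["width"])
c=camera_info("wrist");im=get_image("wrist");cv2.imwrite("pics/w1.png",im)
import pickle;pickle.dump((c,im),open("w1.pkl","wb"))
E
```

```text
clock: 0.9
position: [0.4639, 0.2295, 0.2954]
ee_rot: [-0.0, 0.219, 0.976, -0.0]
contact_force: [0.6, 0.0, 1.0]
width: -0.0001
gripper_force: 0.0
clock: 1.3
position: [0.481, 0.1979, 0.2948]
ee_rot: [-0.001, 0.146, 0.989, -0.0]
contact_force: [1.0, -0.2, -0.8]
width: -0.0001
gripper_force: 0.0
[0.48099419 0.19785316 0.29481883] [[-9.57369754e-01  2.88863369e-01 -1.05266451e-03]
 [ 2.88863637e-01  9.57370245e-01 -1.09796481e-04]
 [ 9.76073496e-04 -4.09192329e-04 -9.99999440e-01]] 1.3 -0.0001237342025499608
```

View pics/w1.png

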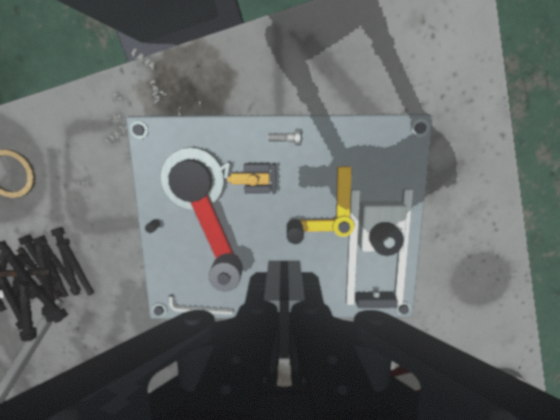

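The wrist view looks straight along the plate axes, with plate +x down and +y right. It shows:
- Carriage near edge at row 206, columns 362-404
- Lever pivot at (344,227), knob at about (295,226), tongue tip at (344,168)
- Roller at (224,271), tensioner hub at (190,180)
- Loose bolt at (286,136)

```bash
python3 - <<'E'
from h import *
import pickle
c,im=pickle.load(open("w1.pkl","rb"))
K=[ray(c,p,.012) for p in[(128,117),(434,115),(150,317),(418,317)]]
g=cv2.cvtColor(im,cv2.COLOR_BGR2HSV)
print(np.round(K,3))
Hs=[ray(c,p,.012) for p in[(139,130),(420,128),(158,310),(403,309)]]  # corner screws
cen=np.mean(Hs,0);ey=Hs[1]+Hs[3]-Hs[0]-Hs[2];yaw=np.arctan2(-ey[0],ey[1])
print("screws",np.round(Hs,3),cen,yaw)
ex=np.array([np.cos(yaw),np.sin(yaw),0]);ey=np.array([-np.sin(yaw),np.cos(yaw),0])
np.save("frame.npy",np.array([cen,ex,ey]))
def pl(p):d=p-cen;return np.round([d@ex*1000,d@ey*1000],1)
for n,p,z in[("pivL",(344,227),.032),("knobtop",(295,224),.062),("roller",(224,271),.074),("hub",(190,180),.06),("carNearL",(362,206),.041),("carNearR",(404,206),.041),("bolt",(286,136),.018),("tongue tip",(344,168),.027),("pawl",(260,178),.038),("idler",(387,238),.064)]:
    q=ray(c,p,z);print(n,np.round(q,4),pl(q))
p,R,s=tcp();print("tcp",pl(p),p, "ex in tool",tool(ex/1000),tool(ey/1000))
E
```

```text
[[ 0.367  0.047  0.012]
 [ 0.465  0.38   0.012]
 [ 0.611 -0.027  0.012]
 [ 0.714  0.313  0.012]]
screws [[ 0.383  0.054  0.012]
 [ 0.474  0.363  0.012]
 [ 0.605 -0.013  0.012]
 [ 0.697  0.297  0.012]] [0.53972225 0.17501888 0.012     ] -0.2869799395715762
pivL [0.5572 0.2486 0.032 ] [-4.  75.5]
knobtop [0.5281 0.1962 0.062 ] [-17.2  17.1]
roller [0.5535 0.1077 0.074 ] [ 32.3 -60.7]
hub [0.4501 0.1036 0.06  ] [-65.8 -93.8]
carNearL [0.5358 0.2735 0.041 ] [-31.6  93.4]
carNearR [0.5495 0.319  0.041 ] [-31.4 140.8]
bolt [0.4382 0.2132 0.018 ] [-108.2    7.9]
tongue tip [0.4908 0.2663 0.027 ] [-72.8  73.7]
pawl [0.4726 0.1725 0.038 ] [-63.7 -21.4]
idler [0.5718 0.2881 0.064 ] [ -1.3 117.5]
tcp [-63.    5.5] [0.48088476 0.19814333 0.29490297] ex in tool [-1.  0. -0.] [ 0.  1. -0.]
```

```bash
python3 -m crank '{"translation":[[0,14,34],[0,14,34],[0,14,34],[0,14,34],[0,14,34],[0,14,34],[0,14,34],[0,14,34]],"roll":[0,0,0,0,0,0,0,0],"fingers":[0,0,0,0,0,0,0,0]}'
python3 -m crank '{"translation":[[0,0,0],[-10,0,0],[-9,0,0],[-9,0,0],[-9,0,0],[-9,0,0],[-6,0,0],[0,0,0]],"roll":[0,0,0,0,0,0,0,0],"fingers":[0,0,0,0,0,0,0,0]}'
python3 - <<'E'
from h import *
cen,ex,ey=np.load("frame.npy");p,R,s=tcp();d=p-cen;print(d@ex,d@ey,p[2],s["contact_force"]@ex)
c=camera_info("wrist");im=get_image("wrist");cv2.imwrite("pics/w2.png",im)
E
```

```text
clock: 2.15
position: [0.513, 0.3067, 0.0219]
ee_rot: [0.0, 0.145, 0.989, 0.0]
contact_force: [-0.1, 0.3, 0.5]
width: 0.0
gripper_force: 0.0
clock: 2.95
position: [0.5648, 0.2901, 0.0236]
ee_rot: [0.001, 0.146, 0.989, 0.0]
contact_force: [0.3, -0.2, -0.0]
width: 0.0001
gripper_force: 0.0
-0.00851608437515904 0.11743664298912329 0.023647424965316178 0.32388437956878735
```

View pics/w2.png

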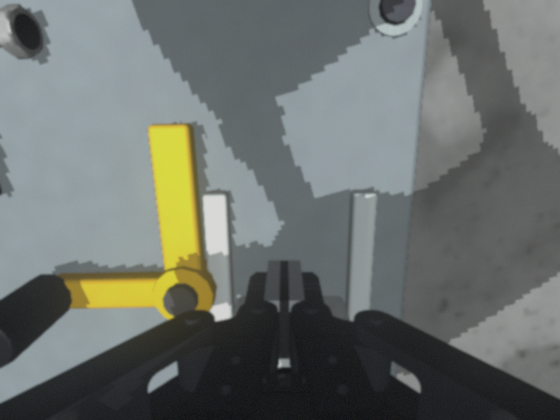

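The fingers sit between the rails and the lever hasn't been touched. I'll keep pushing until the carriage meets its stop.

```bash
for i in 1 2 3 ; do python3 -m crank '{"translation":[[-2,0,0],[-2,0,0],[0,0,0]],"roll":[0,0,0],"fingers":[0,0,0]}' | grep -E "position|contact"; done
```

```text
position: [0.5666, 0.2894, 0.0232]
contact_force: [-0.3, -0.7, -0.8]
position: [0.568, 0.289, 0.0232]
contact_force: [-6.0, 1.9, 3.5]
position: [0.568, 0.289, 0.0232]
contact_force: [-13.2, 5.7, 8.6]
```

The carriage is home: the force jumped to 14 N and the arm stopped advancing. Next I'll back off, rise, and go above the knob with the fingers open.

```bash
python3 -m crank '{"translation":[[20,0,0],[0,0,-40],[0,0,-40],[-4,-33,0],[-3,-33,0],[-3,-34,0],[0,0,0],[0,0,0]],"roll":[0,0,0,0,0,0,0,0],"fingers":[0,0,0,0.3,0.6,0.6,0.6,0.6]}' 30
python3 - <<'E'
from h import *
cen,ex,ey=np.load("frame.npy");p,R,s=tcp();d=p-cen;print(d@ex,d@ey,p[2],s["width"])
c=camera_info("wrist");im=get_image("wrist");cv2.imwrite("pics/w3.png",im)
def w(x,y,z): return cen+ex*x+ey*y+[0,0,z-.012]
print(proj(c,[w(-.006,.0175,.062),w(-.006,.0175,.027),w(-.004,.0755,.032),w(.088,.020,.046)]))
E
```

```text
clock: 4.7
position: [0.5369, 0.194, 0.1037]
ee_rot: [0.001, 0.146, 0.989, 0.0]
contact_force: [-0.6, -0.2, -0.1]
width: 0.0512
gripper_force: 0.0
-0.008082303548720788 0.017364674576141045 0.10370105853504923 0.05121384686299362
[[283.93526466 249.86421942]
 [283.86516931 229.9796807 ]
 [376.49244319 234.91318359]
 [288.57777395 374.67998965]]
```

View pics/w3.png

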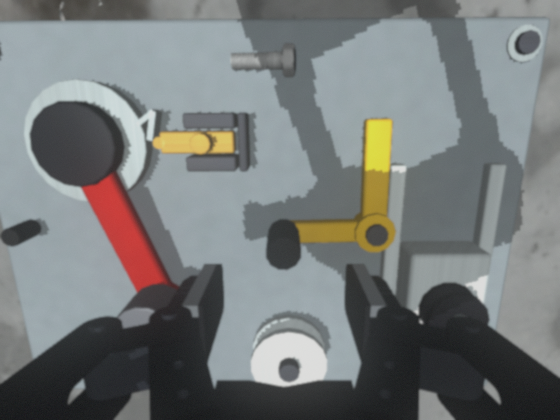

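The knob top is at (284,252), where predicted, centred between the fingers. I'll descend and pinch.

```bash
python3 -m crank '{"translation":[[0,0,35],[0,0,34],[0,0,0],[0,0,0],[0,0,0],[0,0,0]],"roll":[0,0,0,0,0,0],"fingers":[0.6,0.6,0.6,0.1,0.1,0.1]}' 25
python3 - <<'E'
import numpy as np
# arc shifts (tool x=-plate x, tool y=plate y) from phi=0.03 to 1.62 in 16 rows
phi=np.linspace(0.03,1.63,17);P=58*np.c_[-np.sin(phi),-np.cos(phi)]
d=np.diff(P,axis=0);print(np.round(np.c_[-d[:,0],d[:,1]],1).tolist())
E
```

```text
clock: 5.35
position: [0.5371, 0.1936, 0.036]
ee_rot: [0.001, 0.145, 0.989, -0.001]
contact_force: [-0.5, -4.3, 0.6]
width: 0.0189
gripper_force: 26.0
[[5.8, 0.5], [5.7, 1.0], [5.6, 1.6], [5.4, 2.2], [5.1, 2.7], [4.8, 3.2], [4.5, 3.6], [4.1, 4.1], [3.7, 4.5], [3.2, 4.8], [2.7, 5.1], [2.2, 5.4], [1.7, 5.6], [1.1, 5.7], [0.5, 5.8], [-0.1, 5.8]]
```

```bash
python3 -m crank '{"translation":[[5.8,0.5,0],[5.7,1,0],[5.6,1.6,0],[5.4,2.2,0],[5.1,2.7,0],[4.8,3.2,0],[4.5,3.6,0],[4.1,4.1,0]],"roll":[0,0,0,0,0,0,0,0],"fingers":[0.1,0.1,0.1,0.1,0.1,0.1,0.1,0.1]}'
python3 -m crank '{"translation":[[3.7,4.5,0],[3.2,4.8,0],[2.7,5.1,0],[2.2,5.4,0],[1.7,5.6,0],[1.1,5.7,0],[0.5,5.8,0],[0,4,0]],"roll":[0,0,0,0,0,0,0,0],"fingers":[0.1,0.1,0.1,0.1,0.1,0.1,0.1,0.1]}'
python3 - <<'E'
from h import *
cen,ex,ey=np.load("frame.npy");p,R,s=tcp();d=p-cen;f=s["contact_force"];print(d@ex,d@ey,p[2],s["width"],f@ex,f@ey,f[2])
E
```

```text
clock: 6.15
position: [0.4971, 0.2203, 0.0356]
ee_rot: [-0.004, 0.145, 0.989, -0.004]
contact_force: [-10.3, -12.8, 13.3]
width: 0.0183
gripper_force: 23.9
clock: 6.95
position: [0.4842, 0.2675, 0.0354]
ee_rot: [-0.014, 0.147, 0.989, -0.003]
contact_force: [-29.4, 4.3, 23.7]
width: 0.0125
gripper_force: 28.2
-0.07948098415116832 0.07300480573576003 0.03543354981624421 0.012530174258044147 -29.394839362486863 -4.1653436991584565 23.686850957289646
```

The pads slipped towards the knob's edge (width 12.5 mm, tool 17 mm too far out). I'll open, rise and look.

```bash
python3 -m crank '{"translation":[[0,0,0],[0,0,0],[0,0,-40],[0,0,-30],[0,0,0]],"roll":[0,0,0,0,0],"fingers":[0.6,0.6,0.6,0.6,0.6]}'
python3 - <<'E'
from h import *
cen,ex,ey=np.load("frame.npy");p,R,s=tcp();d=p-cen;f=s["contact_force"];print(d@ex,d@ey,p[2],s["width"])
c=camera_info("wrist");im=get_image("wrist");cv2.imwrite("pics/w4.png",im)
def w(x,y,z): return cen+ex*x+ey*y+[0,0,z-.012]
print(proj(c,[w(-.062,.0755,.062),w(-.004,.0755,.032)]))
E
```

```text
clock: 7.45
position: [0.5046, 0.2695, 0.1099]
ee_rot: [0.006, 0.146, 0.989, 0.003]
contact_force: [0.2, 0.2, 0.5]
width: 0.0513
gripper_force: 0.0
-0.06043215560498801 0.08070418590572696 0.10991658203109628 0.05129426389872575
[[273.67766082 239.04425937]
 [275.58755304 303.93624111]]
```

View pics/w4.png

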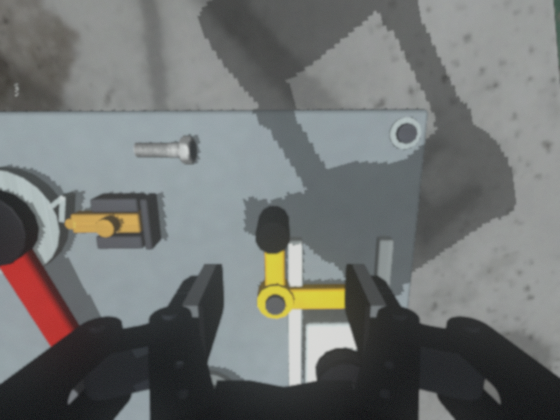

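The knob top is at about (274,235) and the tongue lies across behind the carriage, so the lever is practically at its end. I'll confirm by pushing the knob towards +y with the fingers shut.

```bash
python3 -m crank '{"translation":[[0,-40,0],[2,0,0],[0,0,0],[0,0,37],[0,0,37],[0,6,0],[0,4,0],[0,0,0]],"roll":[0,0,0,0,0,0,0,0],"fingers":[0,0,0,0,0,0,0,0]}'
for i in 1 2 3 4 ; do python3 -m crank '{"translation":[[0,2,0],[0,0,0]],"roll":[0,0],"fingers":[0,0]}' | grep -E "position|contact"; done
```

```text
clock: 8.3
position: [0.4912, 0.2412, 0.0317]
ee_rot: [0.002, 0.145, 0.989, 0.001]
contact_force: [-0.6, -0.6, 0.7]
width: -0.0
gripper_force: 0.0
position: [0.4908, 0.2422, 0.0317]
contact_force: [-0.0, -0.4, -1.0]
position: [0.4904, 0.243, 0.031]
contact_force: [0.0, -2.6, 1.7]
position: [0.4904, 0.2433, 0.0308]
contact_force: [-1.1, -8.5, 6.4]
position: [0.4904, 0.2435, 0.0308]
contact_force: [-2.7, -13.8, 9.2]
```

The lever is on its end stop, with force rising and no motion. Now the tensioner: back off, rise, and move to the roller's +y side.

```bash
python3 -m crank '{"translation":[[0,-10,0],[0,0,-40],[0,0,-40],[-33,-20,0],[-33,-20,0],[-33,-20,0],[0,0,0],[0,0,0]],"roll":[0,0,0,0,0,0,0,0],"fingers":[0,0,0,0,0,0,0,0]}'
python3 - <<'E'
from h import *
cen,ex,ey=np.load("frame.npy");p,R,s=tcp();d=p-cen;f=s["contact_force"];print(d@ex,d@ey,p[2],s["width"])
c=camera_info("wrist");im=get_image("wrist");cv2.imwrite("pics/w5.png",im)
def w(x,y,z): return cen+ex*x+ey*y+[0,0,z-.012]
print(proj(c,[w(.0323,-.0607,.074),w(-.062,.0755,.062)]))
E
```

```text
clock: 9.9
position: [0.5662, 0.1514, 0.1099]
ee_rot: [-0.0, 0.146, 0.989, 0.001]
contact_force: [-0.2, 0.1, -0.7]
width: -0.0
gripper_force: 0.0
0.03210408809918251 -0.015158957432992106 0.10990529943067315 -4.638620883228928e-06
[[197.52458726 251.21393431]
 [467.43645562  60.06541985]]
```

View pics/w5.png

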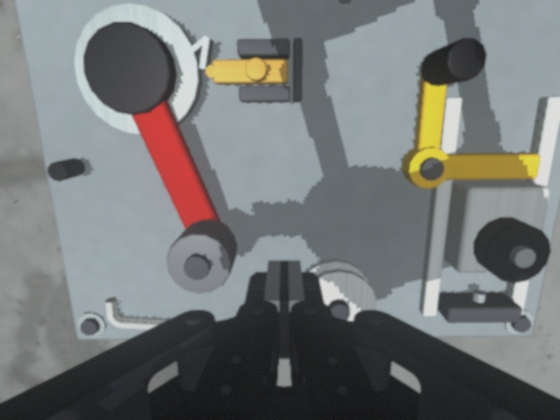

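The roller bolt is at (198,266), about 15 px below the prediction, so the roller lies about 6-7 mm farther in +x. The carriage is home with the tongue across behind it. I'll shift, descend and push.

```bash
python3 -m crank '{"translation":[[-10,0,25],[0,0,42],[0,0,0],[0,-10,0],[0,-8,0],[0,-8,0],[0,-8,0],[0,-8,0]],"roll":[0,0,0,0,0,0,0,0],"fingers":[0,0,0,0,0,0,0,0]}'
python3 -m crank '{"translation":[[0,-8,0],[0,-8,0],[0,-8,0],[0,-8,0],[0,-8,0],[0,-8,0],[0,0,0],[0,0,0]],"roll":[0,0,0,0,0,0,0,0],"fingers":[0,0,0,0,0,0,0,0]}'
python3 - <<'E'
from h import *
cen,ex,ey=np.load("frame.npy");p,R,s=tcp();d=p-cen;f=s["contact_force"];print(d@ex,d@ey,p[2],f@ex,f@ey,f[2])
E
```

```text
clock: 10.75
position: [0.57, 0.1102, 0.0467]
ee_rot: [0.007, 0.146, 0.989, 0.003]
contact_force: [9.4, 7.9, -2.3]
width: -0.0002
gripper_force: 4.8
clock: 11.55
position: [0.5552, 0.064, 0.047]
ee_rot: [0.006, 0.147, 0.989, 0.003]
contact_force: [5.3, 7.5, 1.4]
width: -0.0005
gripper_force: 4.2
0.046258065930119434 -0.10213484808539475 0.04702209652061405 2.967647268697516 8.6614674801872 1.362814095652888
```

```bash
python3 -m crank '{"translation":[[0,-3,0],[0,-3,0],[0,0,0],[0,0,0]],"roll":[0,0,0,0],"fingers":[0,0,0,0]}'
python3 - <<'E'
from h import *
cen,ex,ey=np.load("frame.npy");p,R,s=tcp();d=p-cen;f=s["contact_force"];print(d@ex,d@ey,p[2],f@ex,f@ey,f[2])
c=camera_info("wrist");cv2.imwrite("pics/w6.png",get_image("wrist"))
E
```

```text
clock: 11.95
position: [0.5526, 0.0588, 0.0469]
ee_rot: [0.005, 0.147, 0.989, 0.003]
contact_force: [4.4, 8.0, 2.8]
width: 0.0
gripper_force: 4.6
0.04526622671831445 -0.10783830164947338 0.04693242116760829 1.9682320290271431 8.951216085157872 2.7890427358684406
```

View pics/w6.png

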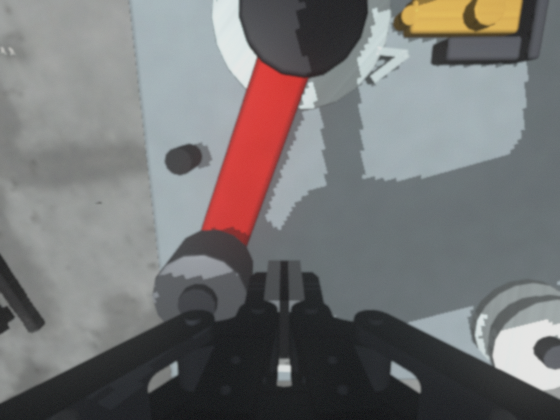

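The red arm now leans about 0.34 rad to the -y side of +x, which puts the joint at about 0.69 rad. The tooth is past the pawl (tip at about (405,22)), which has dropped in. The finger presses the roller steadily with about 9 N.

```bash
python3 -c "
from rig import manip
print(manip.sign_off())"
```

```text
the job is handed in; nothing more can be done
None
```

I handed the job in at about 12 s of the 61 s: the carriage is home, the lever is turned to its end behind it, and the gripper is holding the tensioner at about 0.69 rad (estimated from the image) with about 9 N, past the pawl click; the sign-off gave no verdict.

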